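Set the barbecue timer on its sloping stand and start it

ROBOT

A 6-joint arm with a two-finger parallel gripper is mounted at the origin on the work surface. World frame = base frame: x ahead of the robot, y to its left, z up, the work surface at z = 0. Lengths are in mm, angles in rad, forces in N, time in s.
With the tool pointing down it reaches from about 350 to 775 mm from the base axis. Payload 7.3 kg.
Tool frame: the origin (TCP) lies between the finger pads; the fingertips stand 14 mm ahead of it and the grasp point (between the pads) lies 5 mm behind it; z points along the fingers, y is the line along which they close (so a half turn about z gives the same grasp; the last joint's range is limited). The gripper opens to 92 mm and grips with 3 to 60 N. Pads are 19 mm wide; open, the fingers measure 130 mm over their backs; the gripper's body (75 mm by 190 mm) begins 47 mm behind the grasp point.
Start: joints at [1.076, 0.342, 1.524, -0, 1.275, -0.146], TCP at [179.415, 493.41, 240.741] pointing down, gripper open.
Joint ranges: [-2.53, 2.53], [-0.77, 2.02], [0.04, 2.7], [-1, 4.14], [0.28, 2.66], [-3.11, 3.11]. Speed limits (rad/s): [2.57, 2.57, 3.14, 3.14, 3.14, 3.14].

INTERFACE

Orientations are given as [roll, pitch, yaw] about the fixed x, y, z axes, in that order (R = Rz(yaw) Ry(pitch) Rx(roll)).
In Python, from plant import get_obs, cams, close_job gives the robot as it stands. The module is installed in compiled form; this text tells all that it offers.
- The arm moves only by the shell command python3 -m creep 'ROWS'. ROWS is JSON, a list of rows, each an object of numbers: "hand": the opening, from 0 (shut) to 1 (fully open); "tx", "ty", "tz": the shift along the tool's x, y, z in m; "spin": the turn about the tool's z in degrees. In form: [{"hand": .., "tx": .., "ty": .., "tz": .., "spin": ..}, ...]. A call has 1 to 5 rows; each row shifts and turns the commanded pose from where the row before left it, along the tool's axes as they then stand; what a row does not reach is not made up. A row lasts 1/8 s, in which the tool goes at most 62.5 mm and 10.7 degrees, less where a joint would pass 70% of its speed; a pose out of reach is approached as far as the arm can. A call is refused whole if a number of a shift passes 0.0625 or a number of a turn 10.7, either way. A call with a gripper value outside its range is refused whole. The fingers move at their own pace and stop on an object; the grip force is fixed at half the most. Time passes only in rows, so rows that do not move let the fingers close. It gives the time, the measured TCP pose, the force, the opening and the grip force at its end, in the units of the state.
- get_obs(): the state, without advancing time (a new reading comes with each control period).
- cams.capture(name): name is "side" or "top" or "wrist"; returns a dict with "color" (384x512x3 uint8, red, green, blue), "K" (3x3 intrinsics, pixels), "R" (3x3) and "t" (3): a world point X has camera coordinates R X + t. Camera axes: x right, y down, z forward; pixel columns grow to the right and rows downward; lengths in mm; the calibration is good to about 2 mm. A picture is of the moment at which its call begins. There is no depth.
- close_job(): hands the job in; it is judged then, once.
The state is a dict: "time": time; "joint_positions": joint angles; "dq": joint speeds; "tau": joint torques, N m; "tool_pos": TCP position; "tcp_rot": TCP orientation; "contact_force": force on the tool from outside, world axes, zero at the start; "moment": the same for the moment, N m; "grip_width": finger opening in mm; "finger_force": force on a finger pad.
Only numpy, scipy, OpenCV 4.12 (cv2) and the standard library are available. Lean on these libraries where they do the work, as an engineer would, in place of code of your own. Each camera call takes 0.05 s, during which the arm holds its last target. There are 200 camera calls.

TASK

Lay the blue timer gently on the sloping panel of the wooden stand, display uppermost, and ease it right down so that its whole lower edge rests snugly against the lip clamped across it, with no part of it overhanging the panel's ends. Then, with it resting there on its own, press its keys gently and fully, one at a time, letting each come back up: red to clear, white to add minutes, green to start. Leave the stand's slope and lip as they are set, and leave the other things where they are.

Things in the scene. Friction and masses are not known exactly. Their poses are not given: they have to be found in the camera images.
- timer: Blue plastic timer, slab 62 mm (own x) by 144 (own y) by 24 thick (own z), about 0.2 kg, edges rounded 3 mm; starts lying face up on the bench, read from the side away from the robot. Origin: centre of its flat back. x points to the display edge (its top), y to its left end (red key), z out of the face. Blank LCD window on the x>0 half of the face, three round keys in a row on the x<0 half.
- timer_bl (a point): Left end of the timer's lower back edge: (-31, 72, 0) mm in the timer's frame. Axes as the timer's.
- timer_br (a point): Right end of the timer's lower back edge: (-31, -72, 0) mm in the timer's frame. Axes as the timer's.
- key_red_top (a point): Centre of the top of the red (clear) key, 23 mm across, standing 7 mm proud of the face: (-15.5, 46, 31) mm in the timer's frame when up. Axes as the timer's.
- key_white_top (a point): Centre of the top of the white (minutes) key, same size: (-15.5, 0, 31) mm in the timer's frame when up. Axes as the timer's.
- key_green_top (a point): Centre of the top of the green (start) key, same size: (-15.5, -46, 31) mm in the timer's frame when up. Axes as the timer's.
- key_red (a joint): How far the red key is pressed along the timer's -z: 0 up, 0.005 m fully down. Springs back; starts to move at 1.5 N, fully down at 6 N.
- key_white (a joint): How far the white key is pressed; same travel and spring.
- key_green (a joint): How far the green key is pressed; same travel and spring.
- stand: Foot of the wooden stand, 190 mm (own x, from -85 to 105 mm) by 190 mm (own y) by 14 mm, fixed; it faces away from the robot, lip on the far side. Origin at bench level. x points to the raised side, z up. The panel's hinge line runs along y at x -72, z 27 mm. The stand stays put when pushed.
- panel_bottom (a point): Middle of the lower edge of the panel's face (210 mm wide, 190 mm up the slope). Axes: x up the slope, y to the reader's left, z out of the face. The lip, a dark wooden bar the full width, 14 mm thick, 16 mm high, is clamped square across the face somewhere: its upper side lies 14 to 42 mm up the slope from here. No reading is given: feel or look for it. Its clamps slip at about 25 N.
- panel_top (a point): Middle of the panel face's upper edge, 190 mm up the slope from panel_bottom. Axes of the panel. A thing laid on the face mostly stays where it is laid; when the slope is steep and the friction low it slides down by itself.
- panel (a joint): Slope of the panel above level, about the hinge along its lower edge, in rad (0.42 to 0.56 at the start); a stiff friction hinge that holds under ordinary pushes (gives way at about 8 N m).
- grinder: Stainless pepper grinder standing upright, 54 mm across, 174 mm tall. Origin: centre of its foot. To be left alone.
- ramekin: White ceramic ramekin, 90 mm across, 48 mm tall. Origin: centre of its foot. To be left alone.
- brush: Grey silicone basting brush lying down, 216 mm long along its own x (handle end -108 mm, head end +108 mm), up to 40 mm wide, 16 mm tall. To be left alone.
- oil: Green glass oil bottle standing upright, 66 mm across, 200 mm tall. Origin: centre of its foot. To be left alone.
- salt: Glass salt jar with steel cap, 68 mm across, 90 mm tall. Origin: centre of its foot. To be left alone.
Mind the look-alikes: they are no part of the job. Of the things that look like the timer, the largest one is meant.

How it is judged (in metres and radians):
On the way, in this order (a step that is already met when the one before it is completed fails the run):
1. the timer lies on the panel, released, its lower edge against the lip, all keys up (x of lip_c0 in the frame of timer between -0.041 and -0.035 m and angle between the x axis of timer and the x axis of panel_bottom, either way round below 0.03 rad and z of timer_bl in the frame of panel_bottom between -0.003 and 0.003 m and z of timer_br in the frame of panel_bottom between -0.003 and 0.003 m and y of timer_bl in the frame of panel_bottom below 0.106 m and y of timer_br in the frame of panel_bottom above -0.106 m and value of joint each of key_red, key_white, key_green below 0.001 m and contact force between timer and the fingers below 0.1 N and linear speed of timer below 0.02 m/s), for 0.2 s.
2. red key fully pressed, the other two up, the timer still seated (x of lip_c0 in the frame of timer between -0.041 and -0.035 m and angle between the x axis of timer and the x axis of panel_bottom, either way round below 0.03 rad and z of timer_bl in the frame of panel_bottom between -0.003 and 0.003 m and z of timer_br in the frame of panel_bottom between -0.003 and 0.003 m and y of timer_bl in the frame of panel_bottom below 0.106 m and y of timer_br in the frame of panel_bottom above -0.106 m and value of joint key_red above 0.0035 m and value of joint each of key_white, key_green below 0.001 m), for 0.02 s.
3. then the white key fully pressed, the other two up, the timer still seated (x of lip_c0 in the frame of timer between -0.041 and -0.035 m and angle between the x axis of timer and the x axis of panel_bottom, either way round below 0.03 rad and z of timer_bl in the frame of panel_bottom between -0.003 and 0.003 m and z of timer_br in the frame of panel_bottom between -0.003 and 0.003 m and y of timer_bl in the frame of panel_bottom below 0.106 m and y of timer_br in the frame of panel_bottom above -0.106 m and value of joint key_white above 0.0035 m and value of joint each of key_red, key_green below 0.001 m), for 0.02 s.
4. then the green key fully pressed, the other two up, the timer still seated (x of lip_c0 in the frame of timer between -0.041 and -0.035 m and angle between the x axis of timer and the x axis of panel_bottom, either way round below 0.03 rad and z of timer_bl in the frame of panel_bottom between -0.003 and 0.003 m and z of timer_br in the frame of panel_bottom between -0.003 and 0.003 m and y of timer_bl in the frame of panel_bottom below 0.106 m and y of timer_br in the frame of panel_bottom above -0.106 m and value of joint key_green above 0.0035 m and value of joint each of key_red, key_white below 0.001 m), for 0.02 s.
At the end, for the whole second after the job is handed in: The timer rests flat on the panel (3 mm), display uppermost, its lower edge within 3 mm of the lip and parallel (0.03 rad), no end overhanging by over 1 mm; keys up; timer at rest and released; the panel's upper edge within 12 mm and the lip within 4 mm of where they were (x of lip_c0 in the frame of timer between -0.041 and -0.035 m and angle between the x axis of timer and the x axis of panel_bottom, either way round below 0.03 rad and z of timer_bl in the frame of panel_bottom between -0.003 and 0.003 m and z of timer_br in the frame of panel_bottom between -0.003 and 0.003 m and y of timer_bl in the frame of panel_bottom below 0.106 m and y of timer_br in the frame of panel_bottom above -0.106 m and value of joint each of key_red, key_white, key_green below 0.001 m and linear speed of timer below 0.01 m/s and angular speed of timer below 0.1 rad/s and not (distance of panel_top from where it was at the start of the episode above 0.012 m or distance of lip_c0 from where it was at the start of the episode above 0.004 m)); the robot touches nothing.
It fails at once if a key is pressed with more than 25 N, or the timer is let fall (out of the fingers, faster than 0.7 m/s) (contact force between any of key_red, key_white, key_green and the fingers above 25 N or (contact force between timer and the fingers below 0.05 N and linear speed of timer above 0.7 m/s)).
It fails at once if two keys are down at once (value of joint each of key_red, key_white above 0.002 m or value of joint each of key_white, key_green above 0.002 m or value of joint each of key_red, key_green above 0.002 m).
It fails at once if a key is pressed before the timer is on the stand (distance between timer and panel_bottom above 0.17 m and value of joint any of key_red, key_white, key_green above 0.002 m).
It fails at once if the stand is pushed out of its setting (upper edge of the panel moved 12 mm, or the lip moved 4 mm) (distance of panel_top from where it was at the start of the episode above 0.012 m or distance of lip_c0 from where it was at the start of the episode above 0.004 m).
It fails at once if the grinder, ramekin, brush, oil bottle or salt jar is shifted more than 20 mm or tipped (distance of any of grinder, ramekin, brush, oil, salt from where it was at the start of the episode above 0.02 m or angle between any of grinder, ramekin, brush, oil, salt's own z axis and vertical above 0.4 rad).
It also fails if it takes over 53 s, if anything falls off the work surface, if the arm or the gripper's body presses on something with over 40 N, if the wrist force passes 120 N, or if a joint passes its speed limit or range.

## Working session

There is one attempt and no reset: what is moved stays moved. The work goes in short steps, Python scripts to look and compute and a shell command to move; the robot and the scene stay as the last step left them, time stands still between calls to the robot, and variables do not carry over. Pictures are saved under pics/ and viewed, at most 13 in all, crops included, and the job is handed in when it is done.

```bash
mkdir -p pics; ls
python3 - <<'E'
from plant import get_obs,cams
import cv2,numpy as np
o=get_obs();print(o)
ims=[]
for n in("side","top"):
    c=cams.capture(n);cv2.imwrite(f"pics/{n}0.png",c["color"][:,:,::-1]);np.savez(f"{n}0.npz",**c)
    print(n,(-c["R"].T@c["t"]).round(),c["K"][0,0],c["R"][2].round(2))
E
```

```text
pics
{'time': 0.0, 'joint_positions': array([ 1.07602164e+00,  3.42710850e-01,  1.52500884e+00,  3.58924217e-05,
        1.27536895e+00, -1.46011941e-01]), 'dq': array([ 0.0002902 , -0.00022073,  0.00172402,  0.0002667 ,  0.00047758,
        0.00059261]), 'tau': array([ 2.75331353e-03, -4.31245387e+01, -2.44218886e+01,  7.18800444e-02,
        5.58816385e-02, -1.55294060e-04]), 'tool_pos': array([179.20746083, 493.0710236 , 240.05394955]), 'tcp_rot': array([-3.14011757e+00, -2.51614179e-04,  2.79281925e+00]), 'contact_force': array([ 0.12296851, -0.00618488, -0.29759267]), 'moment': array([-0.02434714,  0.02181123,  0.03552729]), 'finger_force': 0.0, 'grip_width': 91.92428065818741}
side [ 380. -956.  856.] 383.50258534879003 [ 0.16  0.76 -0.63]
top [ 3.31e+02 -1.00e+00  1.47e+03] 441.7296404839399 [ 0.16  0.   -0.99]
```

View pics/side0.png

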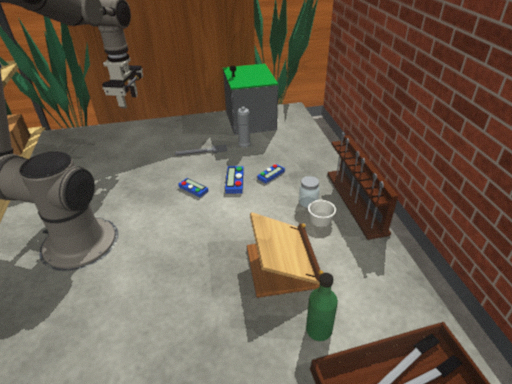

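View pics/top0.png

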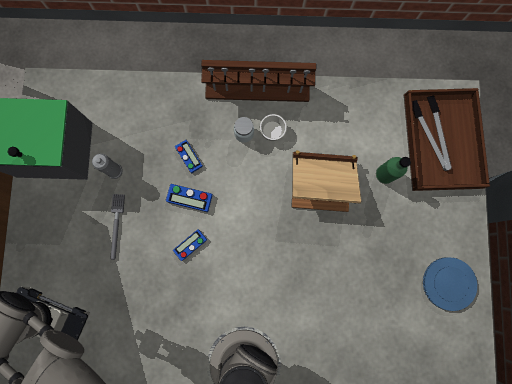

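The top view (up = +x, left = +y) shows three blue timers, at (189,198), (189,156) and (190,245). The one at (189,198) is clearly the largest, so it is the one meant. Its red key is at right (~204,195), green at left, and the LCD faces the robot. The stand is at (325,180), with the lip at the far side, row ~158. In the side view the timer is at (234,180) and the stand at (285,255). Next: an enlarged crop to confirm, plus a first measurement.

```bash
cat > h.py <<'E'
import numpy as np,cv2
def load(n): return dict(np.load(n))
def ray(c,uv):
    d=c["R"].T@np.linalg.inv(c["K"])@np.array([uv[0],uv[1],1.]);o=-c["R"].T@c["t"];return o,d/np.linalg.norm(d)
def onz(c,uv,z):
    o,d=ray(c,uv);return o+d*(z-o[2])/d[2]
def tri(rs):
    A=0;b=0
    for o,d in rs:
        P=np.eye(3)-np.outer(d,d);A=A+P;b=b+P@o
    return np.linalg.solve(A,b)
def proj(c,X):
    p=c["K"]@(c["R"]@X+c["t"]);return p[:2]/p[2]
E
python3 - <<'E'
from h import *
t=load("top0.npz");s=load("side0.npz")
for n,c in(("top",t),("side",s)):
    hsv=cv2.cvtColor(c["color"],cv2.COLOR_RGB2HSV)
    m=cv2.inRange(hsv,(108,120,60),(130,255,255))
    m=cv2.morphologyEx(m,cv2.MORPH_CLOSE,np.ones((7,7)))
    for k in cv2.findContours(m,0,2)[0]:
        if cv2.contourArea(k)<60: continue
        r=cv2.minAreaRect(k);P=[onz(c,p,24)[:2].round(1).tolist() for p in cv2.boxPoints(r)]
        print(n,cv2.contourArea(k),np.round(r[0],1),onz(c,r[0],20)[:2].round(1),P)
a=cv2.resize(t["color"][140:260,155:230],None,fx=3.5,fy=3.5,interpolation=2)
b=cv2.resize(t["color"][140:220,280:370],None,fx=5,fy=5,interpolation=2)[:,:420]
d=cv2.resize(s["color"][205:300,240:330],None,fx=4.6,fy=4.4,interpolation=2)
H=418
im=np.zeros((420,790,3),np.uint8);im[:420,:262]=a[:420,:262]
b=cv2.resize(t["color"][145:215,285:365],(262,229),interpolation=2);im[:229,264:526]=b
im[:420,528:790]=cv2.resize(s["color"][208:300,245:325],(262,301),interpolation=2)[:301] if 0 else cv2.copyMakeBorder(cv2.resize(s["color"][208:300,245:325],(262,301),interpolation=2),0,119,0,0,0)
cv2.imwrite("pics/crop1.png",im[:,:,::-1])
E
```

```text
top 434.0 [189.5 244.5] [372.5 188. ] [[353.5, 242.8], [425.3, 162.6], [391.3, 132.0], [320.1, 212.1]]
top 760.5 [188.7 197.3] [527.6 198.3] [[512.3, 274.3], [573.3, 262.9], [541.8, 120.9], [481.3, 133.3]]
top 391.0 [188.3 156. ] [667.6 206.5] [[698.4, 254.9], [724.7, 217.2], [635.0, 157.3], [609.3, 194.8]]
side 158.5 [192.6 187.6] [369.2 165.9] [[315.8, 174.2], [334.0, 234.5], [422.7, 146.9], [402.1, 91.6]]
side 326.5 [233.5 179. ] [520.9 183.1] [[502.3, 268.8], [565.9, 253.4], [536.7, 94.3], [478.5, 108.3]]
side 200.0 [270.7 173.3] [662.8 186.3] [[607.1, 180.5], [713.1, 245.5], [716.4, 181.2], [613.6, 121.0]]
```

View pics/crop1.png

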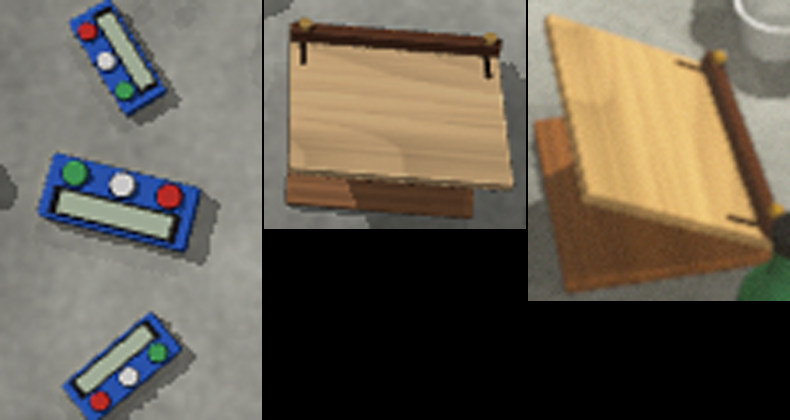

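The crop confirms it: the middle timer, top (189,198), is about 144 mm long, and the small ones at (189,156) and (190,245) are decoys. Now I triangulate the panel corners and work out the first shift.

```bash
cat >> h.py <<'E'
def plan(o,target,n=None):
    """shift in tool axes (m) from measured pose to target TCP (mm)"""
    from scipy.spatial.transform import Rotation as Ro
    R=Ro.from_euler("xyz",o["tcp_rot"]).as_matrix()
    return (R.T@(np.array(target)-o["tool_pos"])/1000).round(4)
E
python3 -m creep '[{"spin":10.3},{"spin":10.3},{"spin":10.3},{"spin":10.3},{"spin":10.3}]' && python3 -m creep '[{"spin":10.3},{"spin":10.3},{"spin":10.3}]'
python3 - <<'E'
from h import *
from plant import get_obs
t=load("top0.npz");s=load("side0.npz")
T=lambda a,b:tri([ray(t,a),ray(s,b)]).round(1)
f=lambda x,y:((x-264)/3.275+285,y/3.27+145)
g=lambda x,y:((x-528)/3.275+245,y/3.27+208)
A=T(f(288,172),g(552,15));B=T(f(513,186),g(585,197));print("upper L,R",A,B,np.linalg.norm(A-B))
print("lip knobs",T(f(305,24),g(718,57)),T(f(491,40),g(778,212)))
o=get_obs();print(o["tool_pos"],o["tcp_rot"]);print(plan(o,[526,198,240]))
E
```

```text
upper L,R [ 525.5 -134.8  124.6] [ 512.9 -345.2  126.3] 210.78379918769846
lip knobs [ 680.  -155.9   61.1] [ 670.4 -341.9   61.3]
[179.24520295 493.09871412 240.12362852] [-3.14026295e+00 -1.70426572e-04  2.79283051e+00]
[-4.267e-01 -1.588e-01  3.000e-04]invalid input at $[0]: expected keys hand, tx, ty, tz, spin
```

```bash
python3 -m creep '[{"hand":1,"tx":0,"ty":0,"tz":0,"spin":10.3},{"hand":1,"tx":0,"ty":0,"tz":0,"spin":10.3},{"hand":1,"tx":0,"ty":0,"tz":0,"spin":10.3},{"hand":1,"tx":0,"ty":0,"tz":0,"spin":10.3},{"hand":1,"tx":0,"ty":0,"tz":0,"spin":10.3}]' && python3 -m creep '[{"hand":1,"tx":0,"ty":0,"tz":0,"spin":10.3},{"hand":1,"tx":0,"ty":0,"tz":0,"spin":10.3},{"hand":1,"tx":0,"ty":0,"tz":0,"spin":10.3},{"hand":1,"tx":-0.0267,"ty":0.0503,"tz":0,"spin":0},{"hand":1,"tx":-0.0267,"ty":0.0503,"tz":0,"spin":0}]' && python3 -m creep '[{"hand":1,"tx":-0.0267,"ty":0.0503,"tz":0,"spin":0},{"hand":1,"tx":-0.0267,"ty":0.0503,"tz":0,"spin":0},{"hand":1,"tx":-0.0267,"ty":0.0503,"tz":0,"spin":0},{"hand":1,"tx":-0.0267,"ty":0.0503,"tz":0,"spin":0},{"hand":1,"tx":-0.0267,"ty":0.0503,"tz":0,"spin":0}]' && python3 -m creep '[{"hand":1,"tx":-0.0267,"ty":0.0503,"tz":0,"spin":0},{"hand":1,"tx":0,"ty":0,"tz":0,"spin":0}]'
cat > look.py <<'E'
import sys
from h import *
from plant import get_obs,cams
c=cams.capture("wrist");n=sys.argv[1];np.savez(n+".npz",**c);cv2.imwrite(f"pics/{n}.png",c["color"][:,:,::-1])
o=get_obs();print(o["time"],o["tool_pos"].round(1),o["tcp_rot"].round(4),"cam",(-c["R"].T@c["t"]).round(),c["K"][0,0])
hsv=cv2.cvtColor(c["color"],cv2.COLOR_RGB2HSV)
m=cv2.morphologyEx(cv2.inRange(hsv,(108,120,40),(130,255,255)),cv2.MORPH_CLOSE,np.ones((25,25)))
k=max(cv2.findContours(m,0,2)[0],key=cv2.contourArea);r=cv2.minAreaRect(k)
P=np.array([onz(c,p,22)[:2] for p in cv2.boxPoints(r)]);print(r,P.round(1).tolist(),P.mean(0))
E
python3 look.py w1
```

```text
time: 0.72
tool_pos: [179.3, 493.2, 240.3]
tcp_rot: [-3.141, 0.001, 1.888]
contact_force: [0.0, -0.7, -0.1]
grip_width: 91.9
finger_force: 0.0
time: 1.35
tool_pos: [266.6, 418.9, 240.3]
tcp_rot: [-3.141, 0.001, 1.357]
contact_force: [0.5, 0.9, -0.4]
grip_width: 91.6
finger_force: 0.0
time: 1.98
tool_pos: [484.3, 233.9, 240.5]
tcp_rot: [-3.141, 0.0, 1.355]
contact_force: [1.2, 0.3, 0.2]
grip_width: 91.7
finger_force: 0.0
time: 2.22
tool_pos: [528.8, 195.6, 239.7]
tcp_rot: [-3.141, 0.001, 1.35]
contact_force: [0.6, 0.0, -0.5]
grip_width: 91.6
finger_force: 0.0
2.275 [527.2 197.2 239.8] [-3.1399e+00  5.0000e-04  1.3515e+00] cam [543. 263. 383.] 293.2428060861884
((249.5, 166.0), (112.0, 49.0), 90.0) [[511.6, 274.1], [568.3, 261.4], [540.2, 122.9], [477.5, 136.8]] [524.38847748 198.81414289]
```

View pics/w1.png

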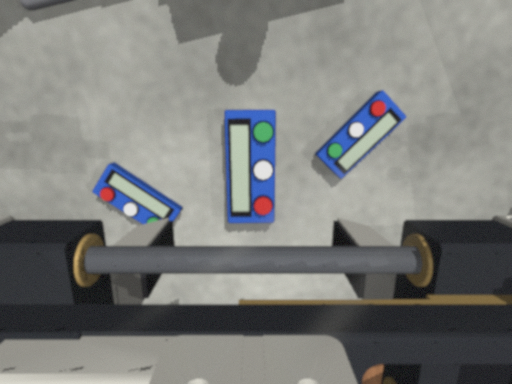

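The wrist view shows the large timer at (250,166), squared up with the gripper, with its red key towards the camera. Next: small correction, descend and grip.

```bash
python3 -m creep '[{"hand":1,"tx":0.001,"ty":-0.003,"tz":0.055,"spin":0},{"hand":1,"tx":0,"ty":0,"tz":0.055,"spin":0},{"hand":1,"tx":0,"ty":0,"tz":0.055,"spin":0},{"hand":1,"tx":0,"ty":0,"tz":0.035,"spin":0},{"hand":1,"tx":0,"ty":0,"tz":0.0135,"spin":0}]' && python3 -m creep '[{"hand":1,"tx":0,"ty":0,"tz":0,"spin":0},{"hand":0.6,"tx":0,"ty":0,"tz":0,"spin":0},{"hand":0.6,"tx":0,"ty":0,"tz":0,"spin":0},{"hand":0.6,"tx":0,"ty":0,"tz":0,"spin":0},{"hand":0.6,"tx":0,"ty":0,"tz":0,"spin":0}]'
```

```text
time: 2.9
tool_pos: [521.7, 200.9, 25.4]
tcp_rot: [-3.138, 0.002, 1.356]
contact_force: [-0.0, 0.5, -0.0]
grip_width: 91.9
finger_force: 0.0
time: 3.52
tool_pos: [524.8, 200.2, 28.1]
tcp_rot: [3.139, -0.001, 1.354]
contact_force: [0.4, 0.4, 4.1]
grip_width: 61.3
finger_force: 30.0
```

```bash
python3 -m creep '[{"hand":0.6,"tx":0,"ty":0,"tz":-0.02,"spin":0},{"hand":0.6,"tx":0,"ty":0,"tz":-0.05,"spin":0},{"hand":0.6,"tx":0,"ty":0,"tz":-0.05,"spin":0},{"hand":0.6,"tx":0,"ty":0,"tz":-0.03,"spin":-9.2}]' && python3 -m creep '[{"hand":0.6,"tx":-0.02,"ty":0.006,"tz":0,"spin":0},{"hand":0.6,"tx":-0.04,"ty":0.012,"tz":0,"spin":0},{"hand":0.6,"tx":-0.05,"ty":0.014,"tz":0,"spin":0},{"hand":0.6,"tx":-0.05,"ty":0.014,"tz":0,"spin":0},{"hand":0.6,"tx":-0.05,"ty":0.014,"tz":0,"spin":0}]' && python3 -m creep '[{"hand":0.6,"tx":-0.05,"ty":0.014,"tz":0,"spin":0},{"hand":0.6,"tx":-0.05,"ty":0.014,"tz":0,"spin":0},{"hand":0.6,"tx":-0.05,"ty":0.014,"tz":0,"spin":0},{"hand":0.6,"tx":-0.04,"ty":0.011,"tz":0,"spin":0},{"hand":0.6,"tx":-0.03,"ty":0.008,"tz":0,"spin":0}]' && python3 -m creep '[{"hand":0.6,"tx":-0.01,"ty":0.004,"tz":0,"spin":0},{"hand":0.6,"tx":0,"ty":0,"tz":0,"spin":0}]'
python3 - <<'E'
from h import *
from plant import get_obs,cams
o=get_obs();print(o["time"],o["tool_pos"],o["tcp_rot"],o["finger_force"],plan(o,[624.5,-246.3,170]))
s=cams.capture("side");np.savez("s2.npz",**s)
w=cams.capture("wrist");np.savez("w2.npz",**w)
a=cv2.resize(s["color"][150:310,220:350],(430,529),interpolation=2)
b=cv2.resize(w["color"],(360,270),interpolation=3)
im=np.zeros((529,792,3),np.uint8);im[:,:430]=a;im[:270,432:]=b
cv2.imwrite("pics/c2.png",im[:,:,::-1])
E
```

```text
time: 4.03
tool_pos: [524.2, 200.2, 179.6]
tcp_rot: [3.14, -0.001, 1.519]
contact_force: [-0.2, -0.1, -2.2]
grip_width: 61.9
finger_force: 30.0
time: 4.65
tool_pos: [571.9, -14.4, 176.8]
tcp_rot: [-3.14, -0.0, 1.515]
contact_force: [0.9, -1.0, -1.9]
grip_width: 61.9
finger_force: 30.0
time: 5.28
tool_pos: [620.4, -237.8, 176.3]
tcp_rot: [-3.14, -0.001, 1.514]
contact_force: [1.1, 0.3, -2.4]
grip_width: 61.6
finger_force: 30.0
time: 5.52
tool_pos: [624.0, -245.9, 176.5]
tcp_rot: [-3.14, -0.001, 1.515]
contact_force: [-0.1, 0.4, -2.8]
grip_width: 61.2
finger_force: 30.0
5.525 [ 624.01845259 -245.93140858  176.52677448] [-3.14045882e+00 -1.02829277e-03  1.51459236e+00] 29.998078644275665 [-0.0003  0.0005  0.0065]
```

View pics/c2.png

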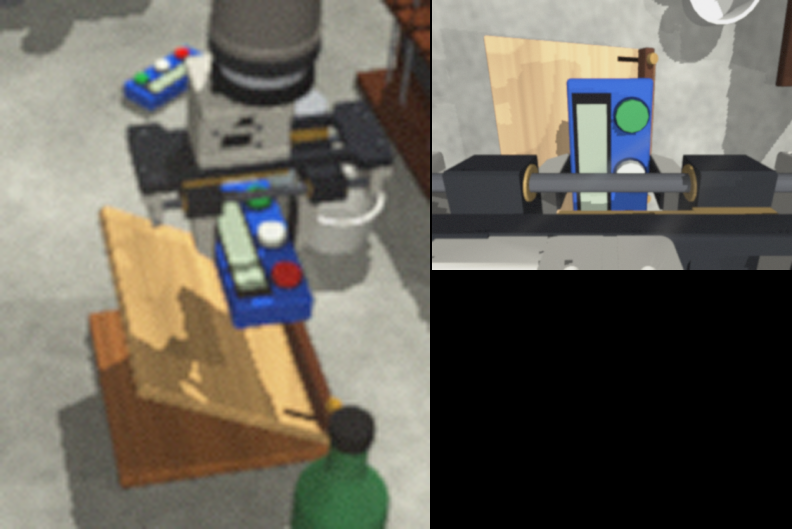

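The side crop shows the timer held level above the panel, keys on the lip side. The wrist inset shows the panel's upper-left corner near full-resolution pixel (75,51) and the lip at the right. I check the corner with three rays, then lower gently.

```bash
python3 - <<'E'
from h import *
t=load("top0.npz");s=load("side0.npz");w=load("w2.npz")
rt,rs,rw=ray(t,(292.3,197.6)),ray(s,(252.3,212.6)),ray(w,(75.4,51.2))
print(tri([rt,rs,rw]),tri([rt,rw]),tri([rs,rw]))
# wooden upper edge line in wrist view: leftmost panel pixel per row
hsv=cv2.cvtColor(w["color"],cv2.COLOR_RGB2HSV);m=cv2.inRange(hsv,(8,70,120),(28,255,255))
R=[(np.where(m[r,:200]>0)[0].min(),r) for r in range(70,200,10)]
P=np.array([onz(w,p,125)[:2] for p in R]);q=np.polyfit(P[:,1],P[:,0],1);print(P[[0,-1]],q,np.std(P[:,0]-np.polyval(q,P[:,1])))
# front lip edge direction: lip/face boundary
E
python3 -m creep '[{"hand":0.6,"tx":0,"ty":0,"tz":0.03,"spin":0},{"hand":0.6,"tx":0,"ty":0,"tz":0.02,"spin":0},{"hand":0.6,"tx":0,"ty":0,"tz":0,"spin":0}]' && python3 -m creep '[{"hand":0.6,"tx":0,"ty":0,"tz":0.006,"spin":0},{"hand":0.6,"tx":0,"ty":0,"tz":0,"spin":0}]'
```

```text
[ 524.24192216 -134.95746582  127.08897067] [ 521.40840838 -134.03215301  126.66982508] [ 526.40564318 -136.69172968  129.88093993]
[[ 518.77367398 -144.04196712]
 [ 515.25288306 -220.85547452]] [4.86806740e-02 5.25989959e+02] 0.18710239529592643
time: 6.0
tool_pos: [623.4, -244.2, 125.7]
tcp_rot: [-3.138, -0.002, 1.517]
contact_force: [0.5, 0.7, -1.1]
grip_width: 61.8
finger_force: 30.0
time: 6.25
tool_pos: [624.5, -245.9, 121.8]
tcp_rot: [3.141, 0.0, 1.516]
contact_force: [0.4, -0.1, -2.3]
grip_width: 61.6
finger_force: 30.0
```

```bash
python3 -m creep '[{"hand":0.6,"tx":0,"ty":0,"tz":0.003,"spin":0},{"hand":0.6,"tx":0,"ty":0,"tz":0,"spin":0}]' && python3 -m creep '[{"hand":0.6,"tx":0,"ty":0,"tz":0.003,"spin":0},{"hand":0.6,"tx":0,"ty":0,"tz":0,"spin":0}]' && python3 -m creep '[{"hand":0.6,"tx":0,"ty":0,"tz":0.003,"spin":0},{"hand":0.6,"tx":0,"ty":0,"tz":0,"spin":0}]'
```

```text
time: 6.5
tool_pos: [624.3, -246.2, 118.3]
tcp_rot: [3.141, -0.0, 1.515]
contact_force: [0.0, -0.2, -2.2]
grip_width: 61.4
finger_force: 30.0
time: 6.75
tool_pos: [625.3, -246.5, 117.5]
tcp_rot: [3.138, 0.001, 1.515]
contact_force: [-0.1, 0.7, 7.2]
grip_width: 61.3
finger_force: 30.0
time: 7.0
tool_pos: [626.3, -246.7, 116.7]
tcp_rot: [3.135, 0.003, 1.515]
contact_force: [-0.6, 1.9, 16.6]
grip_width: 61.4
finger_force: 30.0
```

```bash
python3 -m creep '[{"hand":0.6,"tx":0,"ty":0,"tz":-0.0045,"spin":0},{"hand":0.66,"tx":0,"ty":0,"tz":0,"spin":0},{"hand":0.67,"tx":0,"ty":0,"tz":0,"spin":0},{"hand":0.68,"tx":0,"ty":0,"tz":0,"spin":0}]' && python3 -m creep '[{"hand":0.685,"tx":0,"ty":0,"tz":0,"spin":0},{"hand":0.69,"tx":0,"ty":0,"tz":0,"spin":0},{"hand":0.695,"tx":0,"ty":0,"tz":0,"spin":0}]'
python3 - <<'E'
from h import *
from plant import get_obs,cams
o=get_obs();print(o["time"],o["tool_pos"],o["contact_force"])
s=cams.capture("side");np.savez("s3.npz",**s)
cv2.imwrite("pics/c3.png",cv2.resize(s["color"][180:300,235:345],(550,600),interpolation=2)[:,:,::-1])
E
```

```text
time: 7.5
tool_pos: [624.8, -246.3, 116.9]
tcp_rot: [3.14, 0.0, 1.515]
contact_force: [2.7, -0.3, -0.8]
grip_width: 62.1
finger_force: 1.3
time: 7.88
tool_pos: [624.3, -246.2, 116.5]
tcp_rot: [-3.141, -0.0, 1.515]
contact_force: [1.9, -1.3, 0.5]
grip_width: 63.9
finger_force: 1.0
7.875 [ 624.27212269 -246.23646913  116.46276222] [ 1.89225673 -1.30601405  0.48469043]
```

View pics/c3.png

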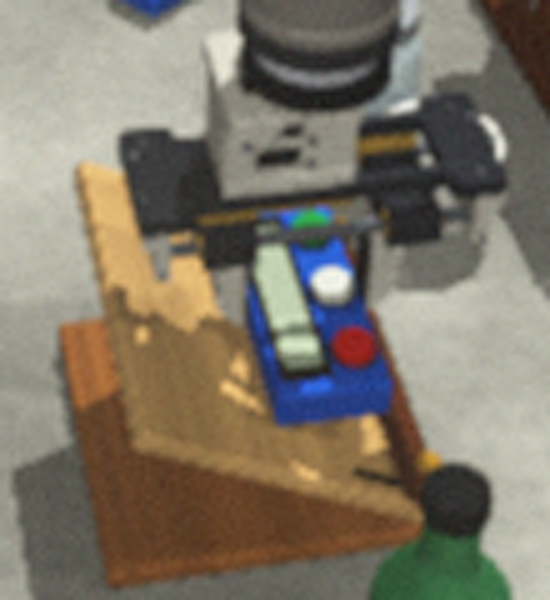

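The timer is tipping gradually between the fingers, its upper edge resting on the panel. I keep opening slowly.

```bash
python3 -m creep '[{"hand":0.70,"tx":0,"ty":0,"tz":0,"spin":0},{"hand":0.705,"tx":0,"ty":0,"tz":0,"spin":0},{"hand":0.71,"tx":0,"ty":0,"tz":0,"spin":0},{"hand":0.715,"tx":0,"ty":0,"tz":0,"spin":0}]' && python3 -m creep '[{"hand":0.72,"tx":0,"ty":0,"tz":0,"spin":0},{"hand":0.73,"tx":0,"ty":0,"tz":0,"spin":0},{"hand":0.75,"tx":0,"ty":0,"tz":0,"spin":0},{"hand":0.78,"tx":0,"ty":0,"tz":0,"spin":0}]'
python3 - <<'E'
from h import *
from plant import get_obs,cams
o=get_obs();print(o["time"],o["tool_pos"],o["contact_force"])
s=cams.capture("side");np.savez("s4.npz",**s)
cv2.imwrite("pics/c4.png",cv2.resize(s["color"][180:300,235:345],(550,600),interpolation=2)[:,:,::-1])
E
```

```text
time: 8.43
tool_pos: [624.2, -246.0, 116.6]
tcp_rot: [-3.141, -0.0, 1.515]
contact_force: [1.3, 0.3, -1.2]
grip_width: 65.7
finger_force: 0.5
time: 8.93
tool_pos: [624.1, -246.1, 116.7]
tcp_rot: [-3.141, -0.0, 1.515]
contact_force: [0.4, -0.2, 0.5]
grip_width: 71.3
finger_force: 0.0
8.925 [ 624.13111993 -246.14932776  116.73608525] [ 0.44234747 -0.18623172  0.47079325]
```

View pics/c4.png

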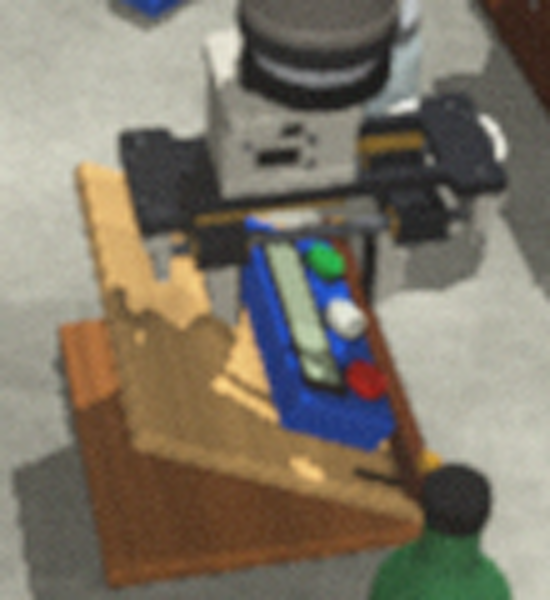

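The timer now lies flat on the panel, free of the fingers, close to the lip. I rise and look from above.

```bash
python3 -m creep '[{"hand":0.9,"tx":0,"ty":0,"tz":-0.02,"spin":0},{"hand":1,"tx":0,"ty":0,"tz":-0.05,"spin":0},{"hand":1,"tx":-0.01,"ty":0,"tz":-0.05,"spin":0},{"hand":1,"tx":-0.02,"ty":0,"tz":-0.03,"spin":0},{"hand":1,"tx":0,"ty":0,"tz":0,"spin":0}]' && python3 look.py w5
python3 - <<'E'
import cv2
i=cv2.imread("pics/w5.png")[30:250,90:460];cv2.imwrite("pics/w5c.png",cv2.resize(i,(800,476),interpolation=2))
E
```

```text
time: 9.6
tool_pos: [623.1, -277.8, 269.7]
tcp_rot: [3.137, 0.003, 1.514]
contact_force: [0.0, 0.3, -1.4]
grip_width: 91.5
finger_force: 0.0
9.65 [ 622.6 -276.5  267.2] [3.1403e+00 4.0000e-04 1.5143e+00] cam [ 625. -208.  413.] 293.2428060861884
((255.0, 147.5), (135.0, 56.0), 90.0) [[597.4, -167.2], [667.4, -171.0], [662.3, -350.0], [583.5, -345.5]] [ 627.62000168 -258.43671224]
```

View pics/w5c.png

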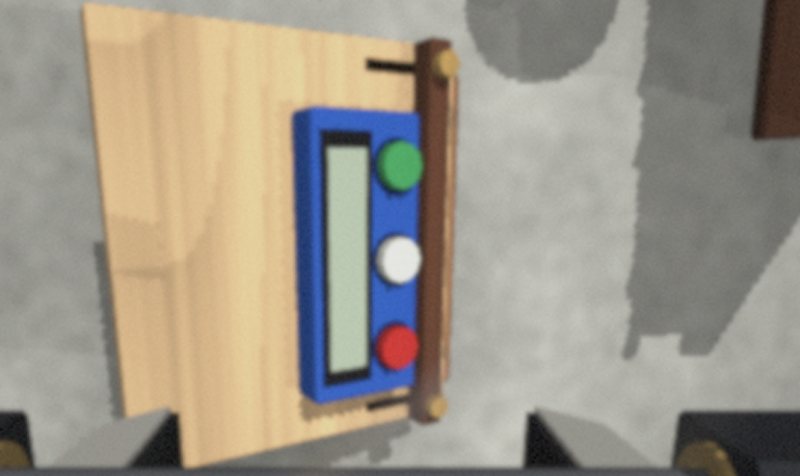

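The wrist view shows the timer lying on the panel with its lower edge at or very near the lip, parallel, ends well inside. Keys in the full frame: green (274.6,106.3), white (274.5,149.8), red (273.6,190). I compute the key positions and a two-finger push start, fingers spread along the panel.

Run:
```python
from h import *
from plant import get_obs
from scipy.optimize import least_squares
w=load("w5.npz");f=lambda x,y:np.array([x/2.162+90,y/2.164+30])
K={"r":f(397,346),"w":f(399,259),"g":f(399,165)}
for z in(84,89,94): print(z,{k:onz(w,v,z).round(1).tolist() for k,v in K.items()})
# rigid fit: timer on tilted plane, ruler yaw a, slope th, lower-edge position; known feature points
c=[(-15.5,46,31),(-15.5,0,31),(-15.5,-46,31),(31,72,0),(31,-72,0),(-31,72,24),(-31,-72,24)]
uv=[K["r"],K["w"],K["g"]]+[f(311,402),f(295,112),f(414,387),f(419,113)]
def pose(p):
    a,th=p[3:5];x=np.array([-np.cos(th)*np.cos(a),np.cos(th)*np.sin(a),np.sin(th)]);z=np.array([np.sin(th)*np.cos(a),-np.sin(th)*np.sin(a),np.cos(th)]);return np.c_[x,np.cross(z,x),z]
wt=np.array([1,1,1,.5,.5,.5,.5])
r=least_squares(lambda p:np.concatenate([wt[i]*(proj(w,pose(p)@np.array(q)+p[:3])-u) for i,(q,u) in enumerate(zip(c,uv))]),[630,-250,69,.05,.47])
print(r.x,r.fun.round(2)); R=pose(r.x)
for q in c[:5]: print((R@np.array(q)+r.x[:3]).round(1))
for n,p,z in(("topL",f(83,5),127),("topR",f(185,466),127)): print(n,onz(w,p,z).round(1))
o=get_obs();print(o["joint_positions"].round(3))
```

```text
84 {'r': [646.4, -296.1, 84.0], 'w': [649.2, -249.7, 84.0], 'g': [650.9, -203.0, 84.0]}
89 {'r': [646.1, -294.7, 89.0], 'w': [648.8, -249.0, 89.0], 'g': [650.5, -203.1, 89.0]}
94 {'r': [645.8, -293.4, 94.0], 'w': [648.5, -248.4, 94.0], 'g': [650.1, -203.2, 94.0]}
[ 6.21939826e+02 -2.48722563e+02  6.58811555e+01  3.45141175e-02
  4.48109065e-01] [ 1.31  0.27  0.34  0.34  0.29  0.6  -2.81 -2.65 -1.95  0.53  0.82 -0.46
  0.07 -0.12]
[ 647.7 -295.6   87.1]
[ 649.3 -249.7   87.1]
[ 650.9 -203.7   87.1]
[ 591.5 -319.7   79.3]
[ 596.5 -175.8   79.3]
topL [ 521.5 -134.2  127. ]
topR [ 537.7 -339.4  127. ]
[-0.53   0.632  0.976  0.     1.533 -0.474]
```

```bash
python3 -m creep '[{"hand":1,"tx":0,"ty":0,"tz":0,"spin":10},{"hand":1,"tx":0,"ty":0,"tz":0,"spin":10},{"hand":1,"tx":0,"ty":0,"tz":0,"spin":10},{"hand":1,"tx":0,"ty":0,"tz":0,"spin":10},{"hand":1,"tx":0,"ty":0,"tz":0,"spin":10}]' && python3 -m creep '[{"hand":1,"tx":0,"ty":0,"tz":0,"spin":10},{"hand":1,"tx":0,"ty":0,"tz":0,"spin":10},{"hand":1,"tx":0,"ty":0,"tz":0,"spin":10},{"hand":1,"tx":0,"ty":0,"tz":0,"spin":9.6},{"hand":1,"tx":-0.044,"ty":-0.027,"tz":0.02,"spin":0}]' && python3 -m creep '[{"hand":1,"tx":0,"ty":0,"tz":0.05,"spin":0},{"hand":1,"tx":0,"ty":0,"tz":0.05,"spin":0},{"hand":1,"tx":0,"ty":0,"tz":0.02,"spin":0},{"hand":1,"tx":0,"ty":0,"tz":0,"spin":0},{"hand":1,"tx":0,"ty":0,"tz":0,"spin":0}]'
```

```text
time: 10.28
tool_pos: [622.1, -274.9, 264.2]
tcp_rot: [-3.137, 0.001, 0.637]
contact_force: [0.0, 0.3, 0.9]
grip_width: 91.9
finger_force: 0.0
time: 10.9
tool_pos: [581.2, -247.6, 244.1]
tcp_rot: [3.142, -0.001, -0.051]
contact_force: [0.5, 0.5, -0.6]
grip_width: 91.4
finger_force: 0.0
time: 11.52
tool_pos: [580.2, -246.7, 127.0]
tcp_rot: [-3.141, -0.0, -0.048]
contact_force: [0.8, -0.4, 0.3]
grip_width: 91.8
finger_force: 0.0
```

```bash
python3 -m creep '[{"hand":1,"tx":0,"ty":0,"tz":0.01,"spin":0},{"hand":1,"tx":0,"ty":0,"tz":0.006,"spin":0},{"hand":1,"tx":0,"ty":0,"tz":0,"spin":0}]' && python3 -m creep '[{"hand":1,"tx":0.003,"ty":0,"tz":0.0014,"spin":0},{"hand":1,"tx":0.003,"ty":0,"tz":0.0014,"spin":0},{"hand":1,"tx":0,"ty":0,"tz":0,"spin":0}]' && python3 -m creep '[{"hand":1,"tx":0.0015,"ty":0,"tz":0.0007,"spin":0},{"hand":1,"tx":0.0015,"ty":0,"tz":0.0007,"spin":0}]'
```

```text
time: 11.9
tool_pos: [582.1, -247.9, 115.5]
tcp_rot: [3.138, -0.008, -0.049]
contact_force: [-1.9, 2.2, 21.5]
grip_width: 91.8
finger_force: 8.9
time: 12.28
tool_pos: [588.1, -248.6, 112.1]
tcp_rot: [3.138, -0.007, -0.049]
contact_force: [-0.4, 0.5, 17.9]
grip_width: 91.7
finger_force: 7.5
time: 12.52
tool_pos: [590.6, -248.7, 110.6]
tcp_rot: [3.138, -0.006, -0.049]
contact_force: [-2.1, -0.8, 16.8]
grip_width: 91.8
finger_force: 7.0
```

The fingertips are riding on the panel (17 N vertical), so it stands higher than the vision fit says. I ease up before pushing on.

```bash
python3 -m creep '[{"hand":1,"tx":0,"ty":0,"tz":-0.0065,"spin":0},{"hand":1,"tx":0,"ty":0,"tz":0,"spin":0}]' && python3 -m creep '[{"hand":1,"tx":0.0015,"ty":0,"tz":0.0007,"spin":0},{"hand":1,"tx":0.0,"ty":0,"tz":0.0,"spin":0}]' && python3 -m creep '[{"hand":1,"tx":0.0015,"ty":0,"tz":0.0007,"spin":0},{"hand":1,"tx":0,"ty":0,"tz":0,"spin":0}]'
```

```text
time: 12.78
tool_pos: [589.0, -247.4, 113.4]
tcp_rot: [3.141, -0.001, -0.049]
contact_force: [0.1, 0.0, -0.6]
grip_width: 91.8
finger_force: 0.0
time: 13.02
tool_pos: [590.4, -247.4, 111.9]
tcp_rot: [-3.141, 0.001, -0.048]
contact_force: [-0.9, 0.5, 2.7]
grip_width: 92.0
finger_force: 0.8
time: 13.28
tool_pos: [592.0, -247.5, 111.2]
tcp_rot: [-3.141, 0.0, -0.048]
contact_force: [0.9, -0.3, 0.8]
grip_width: 92.1
finger_force: 0.3
```

```bash
python3 -m creep '[{"hand":1,"tx":0.002,"ty":0,"tz":0.0007,"spin":0},{"hand":1,"tx":0.0,"ty":0,"tz":0.0,"spin":0}]' && python3 -m creep '[{"hand":1,"tx":0.002,"ty":0,"tz":0.0009,"spin":0},{"hand":1,"tx":0,"ty":0,"tz":0,"spin":0}]' && python3 -m creep '[{"hand":1,"tx":0.002,"ty":0,"tz":0.0009,"spin":0},{"hand":1,"tx":0,"ty":0,"tz":0,"spin":0}]'
```

```text
time: 13.52
tool_pos: [594.0, -247.6, 110.6]
tcp_rot: [-3.141, 0.0, -0.049]
contact_force: [-0.8, 0.6, 0.7]
grip_width: 91.6
finger_force: 0.0
time: 13.78
tool_pos: [596.1, -247.7, 109.8]
tcp_rot: [-3.141, 0.0, -0.049]
contact_force: [-0.8, -0.2, 0.1]
grip_width: 91.9
finger_force: 0.0
time: 14.02
tool_pos: [598.1, -247.9, 109.0]
tcp_rot: [-3.141, -0.0, -0.049]
contact_force: [-0.4, -0.0, 0.4]
grip_width: 91.7
finger_force: 0.0
```

```bash
python3 -m creep '[{"hand":1,"tx":0.0015,"ty":0,"tz":0.0007,"spin":0},{"hand":1,"tx":0.0,"ty":0,"tz":0.0,"spin":0}]' | grep -E "pos|contact" && python3 -m creep '[{"hand":1,"tx":0.0015,"ty":0,"tz":0.0007,"spin":0},{"hand":1,"tx":0,"ty":0,"tz":0,"spin":0}]'| grep -E "pos|contact"
python3 - <<'E'
from h import *
from plant import cams
s=cams.capture("side");np.savez("s6.npz",**s)
t=cams.capture("top");np.savez("t6.npz",**t)
im=np.zeros((560,800,3),np.uint8)
im[:,:420]=cv2.resize(s["color"][200:300,245:320],(420,560),interpolation=2);im[:350,430:800]=cv2.resize(t["color"][145:215,288:362],(370,350),interpolation=2)
cv2.imwrite("pics/c6.png",im[:,:,::-1])
E
```

```text
tool_pos: [599.5, -248.0, 108.3]
contact_force: [-0.2, -0.3, 1.0]
tool_pos: [600.5, -248.0, 107.8]
contact_force: [-3.3, -0.2, 2.1]
```

View pics/c6.png

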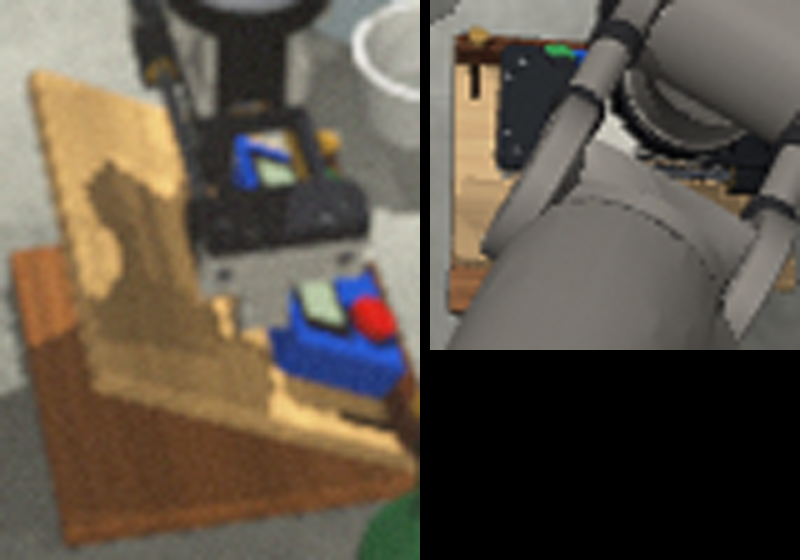

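The side view shows the fingers against the timer's upper side and the timer against the lip. The force has just started to rise (3 N). One more small nudge to confirm, then back away and look.

```bash
python3 -m creep '[{"hand":1,"tx":0.0015,"ty":0,"tz":0.0004,"spin":0},{"hand":1,"tx":0.0,"ty":0,"tz":0.0,"spin":0}]' | grep -E "pos|contact" && python3 -m creep '[{"hand":1,"tx":-0.003,"ty":0,"tz":-0.001,"spin":0},{"hand":1,"tx":-0.007,"ty":0,"tz":-0.006,"spin":0},{"hand":0.6,"tx":-0.03,"ty":0,"tz":-0.03,"spin":0},{"hand":0,"tx":-0.03,"ty":0,"tz":-0.05,"spin":0},{"hand":0,"tx":0,"ty":0,"tz":-0.03,"spin":0}]' && python3 -m creep '[{"hand":0,"tx":0,"ty":0,"tz":0,"spin":0}]' && python3 look.py w7
python3 - <<'E'
import cv2
i=cv2.imread("pics/w7.png");cv2.imwrite("pics/w7c.png",cv2.resize(i,(800,600),interpolation=2))
E
```

```text
tool_pos: [601.0, -248.0, 107.5]
contact_force: [-9.3, 0.4, 6.2]
time: 15.5
tool_pos: [531.6, -245.1, 227.4]
tcp_rot: [3.14, -0.003, -0.05]
contact_force: [0.3, -0.8, -0.4]
grip_width: 66.1
finger_force: 0.0
time: 15.62
tool_pos: [533.6, -245.5, 227.7]
tcp_rot: [3.138, -0.007, -0.049]
contact_force: [0.1, 0.0, -0.3]
grip_width: 56.5
finger_force: 0.0
15.675 [ 532.9 -245.   225.5] [ 3.1402e+00 -3.0000e-03 -4.8700e-02] cam [ 600. -248.  371.] 293.2428060861884
((250.68612670898438, 74.94522094726562), (159.09463500976562, 67.6252670288086), 0.5906571745872498) [[613.0, -155.4], [683.3, -164.4], [673.7, -337.0], [602.7, -337.6]] [ 643.1798133  -248.58494311]
```

View pics/w7c.png

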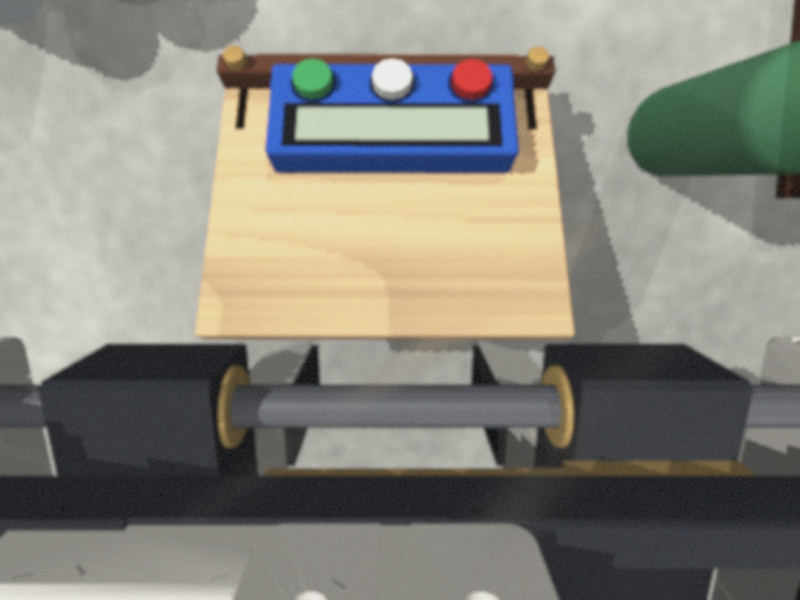

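The wrist view shows the timer seated square against the lip (resisted 9 N), all keys up: green (312,79), white (392,79), red (472,79) at 1.5625x enlargement. The panel's upper edge runs (197,335)-(573,335). Now I compute the key positions.

Run:
```python
from h import *
w=load("w7.npz");k=1.5625
pts=[(-15.5,46,31),(-15.5,0,31),(-15.5,-46,31),(31,70.5,1),(31,-70.5,1)]
uv=[(472,78),(392,78),(312,78),(516,170),(274,170)]
ok,rv,tv=cv2.solvePnP(np.float32(pts),np.float32(uv)/k,w["K"],None)
Rt=cv2.Rodrigues(rv)[0]
for p in pts: print((w["R"].T@(Rt@np.array(p)+tv.ravel()-w["t"])).round(1))
print("axis x",(w["R"].T@Rt[:,0]).round(3))
for n,p in zip("rwg",uv): print(n,[onz(w,np.array(p)/k,z).round(1)[:2].tolist() for z in(88,94,100)])
for p in((197,335),(573,335)): print(onz(w,np.array(p)/k,125).round(1))
```

```text
[ 656.8 -296.2   76.4]
[ 658.5 -250.3   79.1]
[ 660.2 -204.4   81.9]
[ 603.2 -319.7   92. ]
[ 608.5 -179.   100.4]
axis x [-0.633 -0.022  0.774]
r [[654.5, -294.9], [653.4, -293.9], [652.2, -292.9]]
w [[656.6, -249.5], [655.4, -249.5], [654.2, -249.5]]
g [[658.7, -204.2], [657.5, -205.1], [656.2, -206.0]]
[ 520.9 -132.6  125. ]
[ 510.7 -345.4  125. ]
```

```bash
python3 - <<'E'
from h import *
t=load("top0.npz");s=load("side0.npz")
for n,c in(("t",t),("s",s)):
    hsv=cv2.cvtColor(c["color"],cv2.COLOR_RGB2HSV);m=cv2.inRange(hsv,(45,80,20),(85,255,255))
    m[:, :(365 if n=="t" else 295)]=0;m[:,420 if n=="t" else 345:]=0
    if n=="s": m[:260]=0
    m=cv2.morphologyEx(m,cv2.MORPH_OPEN,np.ones((3,3)))
    x,y,w,h=cv2.boundingRect(m);print(n,x,y,w,h)
    if n=="t":
        print("left edge",[onz(c,(x,172),z)[:2].round() for z in(0,100,150)])
    else:
        print("foot",onz(c,(x+w/2,y+h),0).round(),"mid",tri([ray(c,(x+w/2,y+h*.6)),ray(t,(391,171))]).round())
E
python3 -m creep '[{"hand":0,"tx":0,"ty":0,"tz":0,"spin":0},{"hand":0,"tx":0,"ty":0,"tz":0,"spin":0}]'
```

```text
t 377 157 30 26
left edge [array([ 635., -433.]), array([ 615., -404.]), array([ 604., -389.])]
s 307 286 30 55
foot [ 624. -494.    0.] mid [ 630. -465.   47.]
time: 15.92
tool_pos: [532.2, -244.4, 222.8]
tcp_rot: [-3.14, 0.002, -0.048]
contact_force: [-0.8, -0.1, -0.2]
grip_width: 32.5
finger_force: 0.0
```

```bash
python3 -m creep '[{"hand":0,"tx":0.035,"ty":0.0145,"tz":0,"spin":0},{"hand":0,"tx":0.045,"ty":0.0145,"tz":0,"spin":0},{"hand":0,"tx":0.035,"ty":0.0145,"tz":0,"spin":0},{"hand":0,"tx":0.0185,"ty":0,"tz":0.02,"spin":0},{"hand":0,"tx":0,"ty":0,"tz":0.045,"spin":0}]' && python3 -m creep '[{"hand":0,"tx":0,"ty":0,"tz":0.025,"spin":0},{"hand":0,"tx":0,"ty":0,"tz":0.01,"spin":0},{"hand":0,"tx":0,"ty":0,"tz":0,"spin":0}]'
```

```text
time: 16.55
tool_pos: [665.9, -295.0, 158.7]
tcp_rot: [3.14, -0.003, -0.048]
contact_force: [0.1, -0.9, -1.1]
grip_width: 0.4
finger_force: 0.0
time: 16.92
tool_pos: [663.7, -294.5, 123.6]
tcp_rot: [-3.141, 0.001, -0.049]
contact_force: [0.5, 0.0, 0.8]
grip_width: 0.2
finger_force: 0.0
```

Fingers shut, above the red key at TCP z 124. I creep down and feel for it.

```bash
for i in 1; do python3 -m creep '[{"hand":0,"tx":0,"ty":0,"tz":0.006,"spin":0},{"hand":0,"tx":0,"ty":0,"tz":0,"spin":0}]' | grep -E "pos|contact"; python3 -m creep '[{"hand":0,"tx":0,"ty":0,"tz":0.004,"spin":0},{"hand":0,"tx":0,"ty":0,"tz":0,"spin":0}]' | grep -E "pos|contact"; python3 -m creep '[{"hand":0,"tx":0,"ty":0,"tz":0.003,"spin":0},{"hand":0,"tx":0,"ty":0,"tz":0,"spin":0}]' | grep -E "pos|contact"; done
```

```text
tool_pos: [663.9, -294.7, 118.9]
contact_force: [-0.8, 0.5, 0.0]
tool_pos: [663.6, -294.6, 114.1]
contact_force: [-0.2, 0.6, 0.0]
tool_pos: [663.6, -294.6, 110.9]
contact_force: [0.3, -0.5, -0.7]
```

```bash
python3 -m creep '[{"hand":0,"tx":0,"ty":0,"tz":0.002,"spin":0},{"hand":0,"tx":0,"ty":0,"tz":0,"spin":0}]' | grep -E "pos|contact"; python3 -m creep '[{"hand":0,"tx":0,"ty":0,"tz":0.002,"spin":0},{"hand":0,"tx":0,"ty":0,"tz":0,"spin":0}]' | grep -E "pos|contact"; python3 -m creep '[{"hand":0,"tx":0,"ty":0,"tz":0.002,"spin":0},{"hand":0,"tx":0,"ty":0,"tz":0,"spin":0}]' | grep -E "pos|contact"
```

```text
tool_pos: [663.7, -294.6, 109.1]
contact_force: [0.2, -0.1, -0.4]
tool_pos: [663.7, -294.6, 107.0]
contact_force: [-0.8, -0.4, -0.1]
tool_pos: [663.7, -294.6, 105.0]
contact_force: [0.6, 1.1, -0.7]
```

```bash
python3 -m creep '[{"hand":0,"tx":0,"ty":0,"tz":0.002,"spin":0},{"hand":0,"tx":0,"ty":0,"tz":0,"spin":0}]' | grep -E "pos|contact"; python3 -m creep '[{"hand":0,"tx":0,"ty":0,"tz":0.0015,"spin":0},{"hand":0,"tx":0,"ty":0,"tz":0,"spin":0}]' | grep -E "pos|contact"; python3 -m creep '[{"hand":0,"tx":0,"ty":0,"tz":0.0015,"spin":0},{"hand":0,"tx":0,"ty":0,"tz":0,"spin":0}]' | grep -E "pos|contact"
```

```text
tool_pos: [663.8, -294.7, 103.4]
contact_force: [-0.6, 0.1, 1.6]
tool_pos: [663.9, -294.7, 102.0]
contact_force: [0.5, 0.0, 2.7]
tool_pos: [663.9, -294.7, 100.5]
contact_force: [-0.5, -0.2, 4.0]
```

The contact feels like the key spring (about 0.9 N/mm from 1.5 N). I press it to the stop and then release.

```bash
python3 -m creep '[{"hand":0,"tx":0,"ty":0,"tz":0.0015,"spin":0},{"hand":0,"tx":0,"ty":0,"tz":0,"spin":0}]' | grep -E "pos|contact"; python3 -m creep '[{"hand":0,"tx":0,"ty":0,"tz":0.0015,"spin":0},{"hand":0,"tx":0,"ty":0,"tz":0,"spin":0}]' | grep -E "pos|contact"; python3 -m creep '[{"hand":0,"tx":0,"ty":0,"tz":0.001,"spin":0},{"hand":0,"tx":0,"ty":0,"tz":0,"spin":0}]' | grep -E "pos|contact"
```

```text
tool_pos: [663.9, -294.7, 99.1]
contact_force: [-0.5, 0.3, 5.6]
tool_pos: [664.0, -294.8, 97.8]
contact_force: [-0.7, 0.3, 6.4]
tool_pos: [664.0, -294.8, 97.0]
contact_force: [-1.2, 0.2, 6.6]
```

```bash
python3 -m creep '[{"hand":0,"tx":0,"ty":0,"tz":0.001,"spin":0},{"hand":0,"tx":0,"ty":0,"tz":0,"spin":0}]' | grep -E "pos|contact"; python3 -m creep '[{"hand":0,"tx":0,"ty":0,"tz":0.001,"spin":0},{"hand":0,"tx":0,"ty":0,"tz":0,"spin":0}]' | grep -E "pos|contact"
```

```text
tool_pos: [664.2, -294.8, 96.5]
contact_force: [-0.9, 0.2, 7.3]
tool_pos: [664.4, -294.9, 96.2]
contact_force: [-0.5, 0.6, 10.7]
```

Red hit its stop (stiff, 10.7 N). Release, move along to white and press.

```bash
g(){ grep -E "time|pos|contact"; }; python3 -m creep '[{"hand":0,"tx":0,"ty":0,"tz":-0.005,"spin":0},{"hand":0,"tx":0,"ty":0,"tz":-0.02,"spin":0},{"hand":0,"tx":0,"ty":-0.023,"tz":0,"spin":0},{"hand":0,"tx":0,"ty":-0.023,"tz":0,"spin":0},{"hand":0,"tx":0,"ty":0,"tz":0,"spin":0}]' | g; python3 -m creep '[{"hand":0,"tx":0,"ty":0,"tz":0.007,"spin":0},{"hand":0,"tx":0,"ty":0,"tz":0.006,"spin":0},{"hand":0,"tx":0,"ty":0,"tz":0,"spin":0}]' | g;  python3 -m creep '[{"hand":0,"tx":0,"ty":0,"tz":0.002,"spin":0},{"hand":0,"tx":0,"ty":0,"tz":0.002,"spin":0},{"hand":0,"tx":0,"ty":0,"tz":0,"spin":0}]' | g; python3 -m creep '[{"hand":0,"tx":0,"ty":0,"tz":0.0015,"spin":0},{"hand":0,"tx":0,"ty":0,"tz":0.0015,"spin":0},{"hand":0,"tx":0,"ty":0,"tz":0,"spin":0}]' | g; python3 -m creep '[{"hand":0,"tx":0,"ty":0,"tz":0.0015,"spin":0},{"hand":0,"tx":0,"ty":0,"tz":0,"spin":0}]' | g
```

```text
time: 21.05
tool_pos: [665.9, -245.0, 118.2]
contact_force: [-0.2, 0.6, -0.0]
time: 21.42
tool_pos: [665.4, -249.0, 105.0]
contact_force: [0.1, -0.9, -0.9]
time: 21.8
tool_pos: [666.2, -249.0, 102.7]
contact_force: [0.4, 0.2, 2.9]
time: 22.18
tool_pos: [666.1, -248.8, 99.7]
contact_force: [0.2, -0.5, 5.0]
time: 22.42
tool_pos: [666.2, -248.8, 98.3]
contact_force: [-0.7, 0.5, 6.3]
```

```bash
g(){ grep -E "time|pos|contact"; }; python3 -m creep '[{"hand":0,"tx":0,"ty":0,"tz":0.001,"spin":0},{"hand":0,"tx":0,"ty":0,"tz":0,"spin":0}]' | g;  python3 -m creep '[{"hand":0,"tx":0,"ty":0,"tz":0.001,"spin":0},{"hand":0,"tx":0,"ty":0,"tz":0,"spin":0}]' | g; python3 -m creep '[{"hand":0,"tx":0,"ty":0,"tz":0.0008,"spin":0},{"hand":0,"tx":0,"ty":0,"tz":0,"spin":0}]' | g
```

```text
time: 22.68
tool_pos: [666.3, -248.8, 97.6]
contact_force: [0.1, 0.2, 7.0]
time: 22.92
tool_pos: [666.4, -248.8, 96.8]
contact_force: [-1.0, 0.6, 6.2]
time: 23.18
tool_pos: [666.5, -248.8, 96.4]
contact_force: [-1.6, 0.2, 8.5]
```

```bash
g(){ grep -E "time|pos|contact"; }; python3 -m creep '[{"hand":0,"tx":0,"ty":0,"tz":0.0008,"spin":0},{"hand":0,"tx":0,"ty":0,"tz":0,"spin":0}]' | g; python3 -m creep '[{"hand":0,"tx":0,"ty":0,"tz":-0.005,"spin":0},{"hand":0,"tx":0,"ty":0,"tz":-0.02,"spin":0},{"hand":0,"tx":0,"ty":-0.023,"tz":0,"spin":0},{"hand":0,"tx":0,"ty":-0.023,"tz":0,"spin":0},{"hand":0,"tx":0,"ty":0,"tz":0,"spin":0}]' | g; python3 -m creep '[{"hand":0,"tx":0,"ty":0,"tz":0.007,"spin":0},{"hand":0,"tx":0,"ty":0,"tz":0.006,"spin":0},{"hand":0,"tx":0,"ty":0,"tz":0,"spin":0}]' | g;  python3 -m creep '[{"hand":0,"tx":0,"ty":0,"tz":0.002,"spin":0},{"hand":0,"tx":0,"ty":0,"tz":0.002,"spin":0},{"hand":0,"tx":0,"ty":0,"tz":0,"spin":0}]' | g; python3 -m creep '[{"hand":0,"tx":0,"ty":0,"tz":0.0015,"spin":0},{"hand":0,"tx":0,"ty":0,"tz":0.0015,"spin":0},{"hand":0,"tx":0,"ty":0,"tz":0,"spin":0}]' | g; python3 -m creep '[{"hand":0,"tx":0,"ty":0,"tz":0.0015,"spin":0},{"hand":0,"tx":0,"ty":0,"tz":0,"spin":0}]' | g
```

```text
time: 23.42
tool_pos: [666.8, -248.9, 96.2]
contact_force: [-1.5, -0.3, 10.5]
time: 24.05
tool_pos: [668.0, -199.1, 118.1]
contact_force: [0.1, 0.2, 0.6]
time: 24.42
tool_pos: [667.6, -203.2, 104.9]
contact_force: [0.7, -0.3, 0.1]
time: 24.8
tool_pos: [668.4, -203.0, 102.6]
contact_force: [-0.4, 0.7, 1.5]
time: 25.18
tool_pos: [668.4, -202.8, 99.5]
contact_force: [0.3, -0.4, 4.6]
time: 25.42
tool_pos: [668.5, -202.8, 98.2]
contact_force: [-0.4, -0.2, 6.0]
```

```bash
g(){ grep -E "time|pos|contact"; }; python3 -m creep '[{"hand":0,"tx":0,"ty":0,"tz":0.001,"spin":0},{"hand":0,"tx":0,"ty":0,"tz":0,"spin":0}]' | g;  python3 -m creep '[{"hand":0,"tx":0,"ty":0,"tz":0.001,"spin":0},{"hand":0,"tx":0,"ty":0,"tz":0,"spin":0}]' | g; python3 -m creep '[{"hand":0,"tx":0,"ty":0,"tz":0.0008,"spin":0},{"hand":0,"tx":0,"ty":0,"tz":0,"spin":0}]' | g;  python3 -m creep '[{"hand":0,"tx":0,"ty":0,"tz":0.0008,"spin":0},{"hand":0,"tx":0,"ty":0,"tz":0,"spin":0}]' | g
```

```text
time: 25.68
tool_pos: [668.6, -202.8, 97.5]
contact_force: [-0.4, -0.6, 6.2]
time: 25.92
tool_pos: [668.6, -202.8, 96.7]
contact_force: [-1.2, 0.8, 7.3]
time: 26.18
tool_pos: [668.9, -202.9, 96.4]
contact_force: [-0.5, 1.0, 9.2]
time: 26.42
tool_pos: [669.1, -202.9, 96.2]
contact_force: [-1.7, 0.5, 11.5]
```

Green bottomed out too (11.5 N). Release, rise and take a last look.

```bash
python3 -m creep '[{"hand":0,"tx":0,"ty":0,"tz":-0.005,"spin":0},{"hand":0,"tx":0,"ty":0,"tz":-0.03,"spin":0},{"hand":0,"tx":0,"ty":0,"tz":-0.05,"spin":0},{"hand":0,"tx":-0.04,"ty":0.023,"tz":-0.045,"spin":0},{"hand":0,"tx":-0.05,"ty":0.023,"tz":0,"spin":0}]' && python3 -m creep '[{"hand":0,"tx":-0.045,"ty":0,"tz":0,"spin":0},{"hand":0,"tx":0,"ty":0,"tz":0,"spin":0},{"hand":0,"tx":0,"ty":0,"tz":0,"spin":0}]' && python3 look.py w8
python3 - <<'E'
import cv2
i=cv2.imread("pics/w8.png")[:250,90:420];cv2.imwrite("pics/w8c.png",cv2.resize(i,(792,600),interpolation=2))
E
```

```text
time: 27.05
tool_pos: [578.1, -244.5, 225.9]
tcp_rot: [3.139, -0.006, -0.047]
contact_force: [-0.5, -1.0, -0.3]
grip_width: 0.4
finger_force: 0.0
time: 27.42
tool_pos: [533.0, -241.6, 222.8]
tcp_rot: [-3.141, -0.001, -0.049]
contact_force: [0.5, -0.1, 0.1]
grip_width: 0.3
finger_force: 0.0
27.475 [ 533.4 -241.5  222.6] [-3.1416e+00 -7.0000e-04 -4.8200e-02] cam [ 601. -244.  366.] 293.2428060861884
((255.5, 72.5), (69.0, 163.0), 90.0) [[682.4, -163.9], [674.3, -337.5], [603.4, -339.4], [612.0, -155.8]] [ 643.01171786 -249.15157909]
```

View pics/w8c.png

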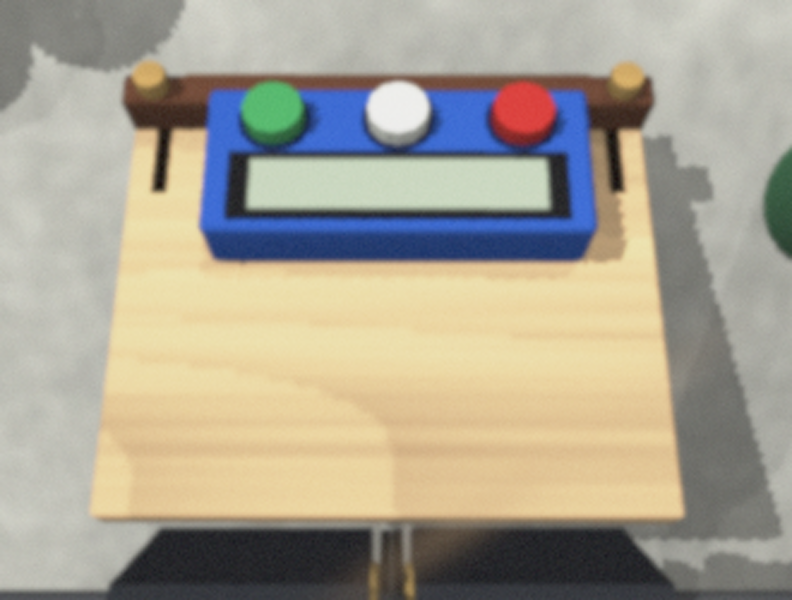

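The timer is still seated square against the lip (rows 90–260, columns 203–595 of the crop), all keys are up, and the arm is clear. Handing in.

```bash
python3 -c "
from plant import close_job;print(close_job())"
```

```text
the job is handed in; nothing more can be done
None
```

I laid the timer on the panel against the lip, pressed red, white and green in turn to their stops (11.5 N at most), and handed the job in at about 27.5 s; the last picture showed it still seated with all keys up, but no verdict came back.

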